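# Clip the honing plate into its base

## Task

Take the grooved honing plate off the strop block, lay it on the honing base and slide it in, grooved end first, under the two sprung clips until it is fully home against the end stop and both clips, having ridden up over it, have snapped down into its groove; then let go of it. Let the plate lift the clips, do not touch them with the gripper; slide gently, neither pressing the plate hard on the bed nor ramming it into the stop, and leave the other things on the bench where they are.

Things in the scene. Friction and masses are not known exactly. Their poses are not given: they have to be found in the camera images.
- plate: Honing plate: flat metal bar 160 long x 50 wide x 10 thick, 0.2 kg, with one groove 20 wide, 5 deep across its whole top near its leading end (plate x 29 to 49 mm). It starts lying flat on a fixed wooden strop block (110 x 34 x 18 high), overhanging it all round. Origin: centre of its underside; x along its length to the leading (grooved) end, y across, z up.
- grip (a point): Point on the plate's top to grip it at, across its 50 mm width: 33 mm from the plain end (plate x = -47 mm). This part stays clear of the rails, and the bed below it is narrow, so fingers can reach past the plate's underside by some 10 mm. A 60 N grip holds without slipping.
- lead_edge (a point): Middle of the plate's leading edge, at its underside (plate x = 80 mm).
- groove (a point): Middle of the groove's floor in the plate (plate x = 39 mm, 5 mm above its underside).
- holder: Honing base, fixed: dark wooden bed, flat top 25 mm above the bench. Origin: bench level, on the centre line. x is the way the plate is pushed in, y to its left, z up. From x = -115 to 5 mm the bed is a tongue 30 wide, from 5 to 160 mm it is 80 wide. Two steel guide rails, 6 high, 54 apart inside, run from x = 20 to 75 mm.
- bed_mouth (a point): On the bed's top at holder x = 5 mm, centre line: where the rails' flared mouth begins (5 to 20 mm). A plate laid on the bed with its leading edge at about holder x = 8 mm lies in the mouth and still short of the clips.
- stop_mean (a point): On the bed, holder x = 90 mm. Near it is the front face of an aluminium carriage (60 wide, 40 long, 12 high, brass clamp screw): the rigid end stop. The carriage was clamped by hand with this face anywhere from 82 to 98 mm; that is not measured and must be felt or seen. Push force: 5 to 16 N as the noses climb, 4 to 9 riding, some 3 less at the snap, then +4 per mm at the stop.
- nose_mean (a point): On the bed, holder x = 50 mm. Two steel leaf clips on the carriage reach back towards the entry; their V noses, 10 wide, 17 mm either side of the middle, are 40 mm before the stop, 4 mm above the bed, tips upturned, 63 mm before the stop. Plate on the bed lifts them, they ride on its top (6 mm up) and drop into the groove, fully some 5 mm before the plate meets the stop.
- clip_left (a joint): Angle of the left clip (+y side of the holder), rad: 0 down and empty, about 0.13 riding on top of the plate, about 0.02 to 0.03 when in the groove. Sprung down, 1 to 2 N at the nose.
- clip_right (a joint): The same for the right clip (-y side of the holder).
- whetstone: Bystander, loose: grey oilstone block 150 x 50 x 25, no groove. Origin: underside, about the middle.
- gouge_wide: Bystander, loose: carving gouge, wooden handle and 20 mm blade, 230 long. Origin: underside, about the middle.
- gouge_narrow: Bystander, loose: carving gouge, 10 mm blade, 240 long. Origin: underside, about the middle.
- mallet: Bystander, loose: round wooden carver's mallet, head 84 diameter x 110, lying. Origin: underside, about the middle.
- oil: Bystander, loose: amber oil bottle, 48 diameter x 130. Origin: underside, about the middle.
- mug: Bystander, loose: mug, 80 diameter x 90. Origin: underside, about the middle.
- gauge: Bystander, loose: wooden marking gauge, 170 long, 50 high. Origin: underside, about the middle.
Things that resemble listed ones, but are neither listed nor needed, are in the scene too. Of the things that look like the plate, the largest one is meant.

How it is judged (in metres and radians):
On the way:
1. both clips are lifted by the plate and ride on its top (value of joint each of clip_left, clip_right above 0.085 rad and contact force between plate and clip_left above 0.3 N and contact force between plate and clip_right above 0.3 N), for 0.1 s.
At the end, for the whole second after the job is handed in: Both clips are down in the plate's groove and press on it (angles under 0.06 rad), the plate's leading edge is within 2.5 mm of the end stop, the plate lies flat (tilt under 0.05 rad), in line with the base (within 0.08 rad) and at rest (value of joint each of clip_left, clip_right below 0.06 rad and contact force between plate and clip_left above 0.3 N and contact force between plate and clip_right above 0.3 N and horizontal distance between lead_edge and carriage_c0 below 0.0225 m and angle between plate's own z axis and vertical below 0.05 rad and angle between the x axis of plate and the x axis of holder, either way round below 0.08 rad and linear speed of plate below 0.01 m/s); the robot touches nothing.
It fails at once if the plate is driven against the carriage's end stop with more than 25 N (contact force between plate and carriage_c0 above 25 N).
It fails at once if the plate is pressed on the honing base's bed or rails with more than 30 N (contact force between plate and holder above 30 N).
It fails at once if the gripper or arm touches a clip (the plate must lift them) (contact force between any of the fingers, the arm and clip_left above 0.5 N or contact force between any of the fingers, the arm and clip_right above 0.5 N).
It fails at once if a bystander is moved more than 30 mm (distance of any of whetstone, gouge_wide, gouge_narrow, mallet, oil, mug, gauge from where it was at the start of the episode above 0.03 m).
It also fails if it takes over 58 s, if anything falls off the work surface, if the arm or the gripper's body presses on something with over 40 N, if the wrist force passes 120 N, or if a joint passes its speed limit or range.

## Robot

A 6-joint arm with a two-finger parallel gripper is mounted at the origin on the work surface. World frame = base frame: x ahead of the robot, y to its left, z up, the work surface at z = 0. Lengths are in m, angles in degrees, forces in N, time in s.
With the tool pointing down it reaches from about 0.4 to 0.825 m from the base axis. Payload 7 kg.
Tool frame: the origin (TCP) lies on the centre line of the jaws, within the pads' length; the fingertips stand 19 mm ahead of it and the grasp point (between the pads) is the TCP (r.tip_extent is the distance from the TCP to the fingertips, in m); z points along the fingers, y is the line along which they close (so a half turn about z gives the same grasp; the last joint's range is limited). The gripper opens to 88 mm and grips with 3 to 60 N. Pads are 19 mm wide; open, the fingers measure 130 mm over their backs; the gripper's body (78 mm by 193 mm) begins 47 mm behind the grasp point.
Start: joints at [-60.842, 20.546, 0.682, 0, -70.136, -16.507], TCP at [0.148, -0.659, 0.219] pointing down, gripper open.
Joint ranges: [-176.03, 176.03], [-82.01, 121.73], [-58.28, 71.71], [-173.87, 95.51], [-174.79, -0.11], [-173.66, 173.66]. Speed limits (degrees/s): [136.94, 136.94, 172.46, 180, 180, 180].

## Interface

Orientations are given as [roll, pitch, yaw] about the fixed x, y, z axes, in that order (R = Rz(yaw) Ry(pitch) Rx(roll)).
In Python, from plant import r gives the robot as it stands. The module is installed in compiled form; this text tells all that it offers.
- The arm moves only by the tool jog_arm, never from a script. Its argument "deltas" is a list that holds one entry, the list of rows, each a list of 5 numbers: the opening, from -1 (shut) to 1 (fully open), then the shift along the world's x, y, z in cm, then the turn about the world's z in rad. In form: [[[claw, dx, dy, dz, turn], ...]]. A call has 1 to 8 rows; each row shifts and turns the commanded pose from where the row before left it; what a row does not reach is not made up. A row lasts 1/8 s, in which the tool goes at most 62.5 mm and 10.7 degrees, less where a joint would pass 70% of its speed; a pose out of reach is approached as far as the arm can. A call with a gripper value outside its range is refused whole. The fingers move at their own pace and stop on an object; "force" is the grip in N (left out, the last holds). Time passes only in rows, so rows that do not move let the fingers close. It gives the time, the measured TCP pose, the force, the opening and the grip force at its end, in the units of the state.
- r.get_state(): the state, without advancing time (a new reading comes with each control period).
- r.capture(name): name is "scene" or "top" or "wrist"; returns the picture (420x560x3 uint8, blue, green, red); there is no depth.
- r.camera_info(name): a dict with "fx", "fy", "cx", "cy" (pixels), "view" (4x4, takes a point from world to camera coordinates). Camera axes: x right, y up, looking along -z (the intrinsics and any distortion apply to the point x, -y, -z); pixel columns grow to the right and rows downward; lengths in m; the calibration is good to about 2 mm. The wrist camera is an equidistant fisheye: a pixel r from the principal point sees the ray r / f radians off the axis. A picture is of the moment at which its call begins: read the wrist's pose just before it. camera_info takes no time and is no camera call; for the wrist camera it gives the pose at the moment of the call.
- r.close_job(): hands the job in; it is judged then, once.
The state is a dict: "time_s": time; "joints": joint angles; "qd": joint speeds; "joint_torque": joint torques, N m; "tcp_pos": TCP position; "eef_rot": TCP orientation; "contact_force": force on the tool from outside, world axes, zero at the start; "moment": the same for the moment, N m; "gripper_width": finger opening in m; "gripper_force": force on a finger pad.
Only numpy, scipy, OpenCV 4.12 (cv2) and the standard library are available. Lean on these libraries where they do the work, as an engineer would, in place of code of your own. Each camera call takes 0.05 s, during which the arm holds its last target. There are 200 camera calls.

## Working session

There is one attempt and no reset: what is moved stays moved. The work goes in short steps, Python scripts to look and compute and a tool call to move; the robot and the scene stay as the last step left them, time stands still between calls to the robot, and variables do not carry over. Pictures are saved under pics/ and viewed, at most 10 in all, crops included, and the job is handed in when it is done.

Besides the shell and the picture viewer there is one more tool, called after "Request:" as name(argument=value, ...) on one line, values as JSON. jog_arm: Moves the arm, as the interface text tells. Its arguments: {"type":"object","properties":{"deltas":{"type":"array"},"force":{"type":"number"}},"required":["deltas"]}

```bash
mkdir -p pics; python3 - <<'E'
from plant import r
import cv2
for n in("top","scene"):
    i=r.capture(n); cv2.imwrite(f"pics/{n}0.png",i)
    c=r.camera_info(n); print(n,c)
print(r.get_state())
E
```

```text
top {'fx': 392.05259218740923, 'fy': 392.05259218740923, 'cx': 286.2006628253034, 'cy': 210.73224655600066, 'view': array([[ 0.02727435, -0.99871131,  0.04279978, -0.01991077],
       [ 0.99030151,  0.03283012,  0.1350004 , -0.5714024 ],
       [-0.13623155,  0.03870264,  0.98992074, -0.89469793],
       [ 0.        ,  0.        ,  0.        ,  1.        ]])}
scene {'fx': 439.6755882158373, 'fy': 439.6755882158373, 'cx': 283.3772386845724, 'cy': 219.11469817774093, 'view': array([[ 0.80580324,  0.59217569,  0.00301518, -0.47677753],
       [-0.44999811,  0.60900939,  0.65315332,  0.19157708],
       [ 0.38494525, -0.52766988,  0.75721968, -1.34223278],
       [ 0.        ,  0.        ,  0.        ,  1.        ]])}
{'time_s': 0.1, 'joints': array([-6.08416767e+01,  2.05871339e+01,  6.38613681e-01, -1.48068745e-02,
       -7.01360890e+01, -1.65072311e+01]), 'qd': array([ 0.13885754, -0.06896894,  0.27978164,  0.02024652, -0.0142108 ,
        0.04168619]), 'joint_torque': array([-1.41300388e-03, -5.84161699e+01,  2.93752366e+01,  7.01535612e+00,
        1.02487591e-02, -6.43616454e-05]), 'tcp_pos': array([ 0.14769441, -0.65818586,  0.21802472]), 'eef_rot': array([ 1.79914923e+02, -1.06959117e-02, -1.67353941e+02]), 'contact_force': array([0.00354527, 0.90670946, 0.45872062]), 'moment': array([ 0.00396776, -0.04653871,  0.05766708]), 'gripper_force': 0.0, 'gripper_width': 0.08749238413189107}
```

View pics/top0.png

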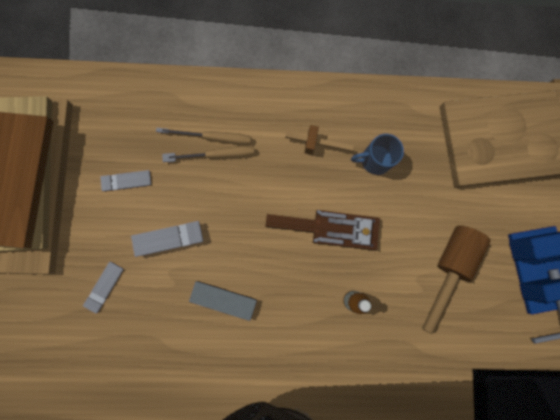

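View pics/scene0.png

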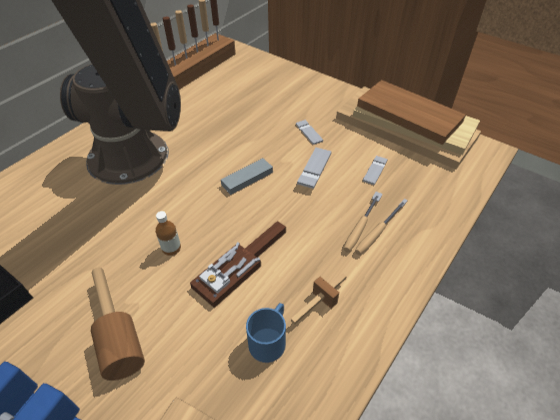

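The candidates in the top view are the grooved bars at (167,238), (125,181) and (103,288), and the ungrooved grey stone at (223,300). The one at (167,238) is the largest grooved bar, with its groove near the right end. The holder is at (320,228), with its tongue to the left and the carriage to the right. I'll confirm in an enlarged crop.

```bash
python3 - <<'E'
import cv2,numpy as np
i=cv2.imread("pics/top0.png")
a=cv2.resize(i[205:275,120:215],None,fx=8,fy=8,interpolation=cv2.INTER_CUBIC)[:,:760]
b=cv2.resize(i[195:265,255:390],None,fx=5.9,fy=5.9,interpolation=cv2.INTER_CUBIC)
cv2.imwrite("pics/cA.png",a);cv2.imwrite("pics/cB.png",b);print(a.shape,b.shape)
E
```

```text
(560, 760, 3) (413, 796, 3)
```

View pics/cA.png

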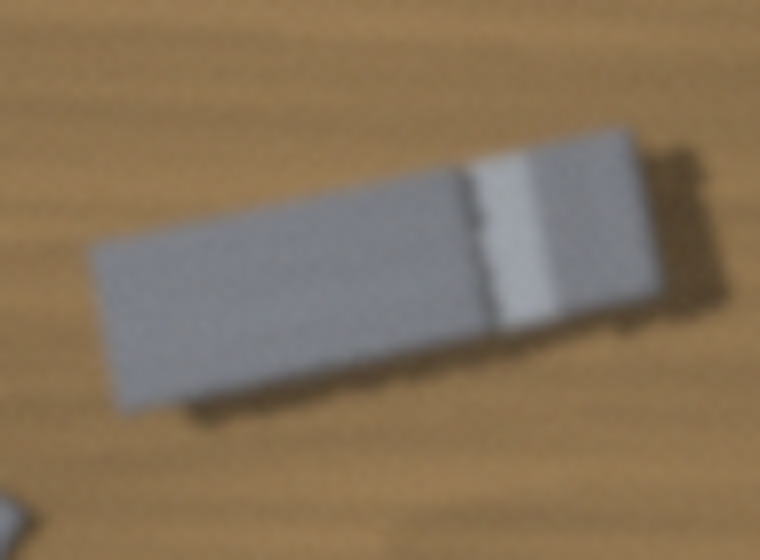

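View pics/cB.png

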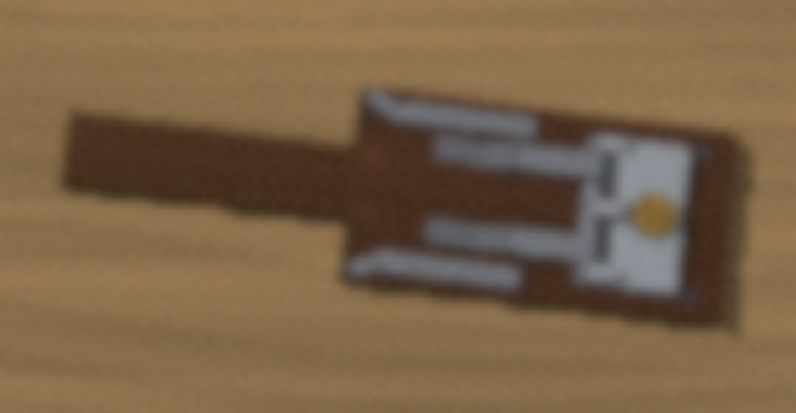

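The plate corners in crop A are (93,245), (630,128), (663,292) and (120,410), with the groove towards the right-hand leading end. In crop B the tongue end is at (70,112)/(65,188), the wide bed at (363,92), (345,283), (742,135) and (735,328), and the carriage front at about (588,140)/(577,283).

```bash
cat > h.py <<'E'
from plant import r
import numpy as np, cv2
from scipy.optimize import least_squares
def proj(c,P):
    q=np.c_[P,np.ones(len(P))]@c["view"].T
    return np.c_[c["cx"]+c["fx"]*q[:,0]/-q[:,2], c["cy"]-c["fy"]*q[:,1]/-q[:,2]]
def back(c,uv,z):
    R=c["view"][:3,:3];o=-R.T@c["view"][:3,3]
    uv=np.atleast_2d(uv);d=np.c_[(uv[:,0]-c["cx"])/c["fx"],-(uv[:,1]-c["cy"])/c["fy"],-np.ones(len(uv))]@R
    return o+d*((z-o[2])/d[:,2])[:,None]
def place(p,M):
    M=np.array(M,float);s,k=np.sin(p[2]),np.cos(p[2])
    return np.c_[p[0]+k*M[:,0]-s*M[:,1],p[1]+s*M[:,0]+k*M[:,1],M[:,2]]
def fit(c,uv,M,p0):
    f=lambda p:(proj(c,place(p,M))-uv).ravel()
    s=least_squares(f,p0,loss="soft_l1");return s.x,f(s.x).reshape(-1,2)
E
python3 - <<'E'
from h import *
c=r.camera_info("top")
print("cam",-c["view"][:3,:3].T@c["view"][:3,3])
A=(np.array([(93,245),(630,128),(663,292),(120,410)])+.5)/8-.5+[120,205]
z=.028
p,e=fit(c,A,[(-.08,.025,z),(.08,.025,z),(.08,-.025,z),(-.08,-.025,z)],[.5,.25,-1.5]);
w=back(c,A,z);print("plate",p,np.degrees(p[2]),e.round(2).tolist(),[np.linalg.norm(w[i]-w[i-3]).round(4) for i in range(4)])
f=lambda q:(np.array(q)+.5)/5.9-.5+[255,195]
B=f([(70,112),(65,188),(363,92),(345,283),(742,135),(735,328)])
h,e=fit(c,B,[(-.115,.015,.025),(-.115,-.015,.025),(.005,.04,.025),(.005,-.04,.025),(.16,.04,.025),(.16,-.04,.025)],[.55,0,-1.5])
print("holder",h,np.degrees(h[2]),e.round(2).tolist())
d=back(c,f([(588,140),(577,283)]),.037)[:,:2]-h[:2];k,s=np.cos(h[2]),np.sin(h[2])
print("carriage front in holder",d@np.array([[k,-s],[s,k]]))
u=np.array([k,s]);print("grip on plate",place(p,[(-.047,0,.028)]),"target grip lead at 6",place(h,[(.006-.127,0,.035)]))
E
```

```text
cam [0.44451763 0.03350128 0.96367176]
plate [ 0.49891795  0.2766702  -1.32259144] -75.77890726091309 [[-0.2, -0.13], [0.1, -0.02], [0.03, 0.02], [0.07, 0.13]] [np.float64(0.1594), np.float64(0.0499), np.float64(0.1601), np.float64(0.0493)]
holder [ 0.53901269 -0.06972026 -1.65859965] -95.03075980022827 [[0.29, 0.5], [-0.39, -0.08], [1.0, -0.36], [0.59, 0.05], [-0.28, -0.04], [-1.79, -0.02]]
carriage front in holder [[ 0.0947035   0.02850929]
 [ 0.0955659  -0.02984184]]
grip on plate [[0.48737173 0.32222988 0.028     ]] target grip lead at 6 [[0.54962325 0.05081362 0.035     ]]
```

Request:
jog_arm(deltas=[[[1,4,4,0,0.1],[1,4,4,0,0.1],[1,4,4,0,0.1],[1,4,4,0,0.1],[1,4,4,0,0.1],[1,4,4,0,0.1],[1,4,4,0,0.1],[1,4,4,0,0.1]]], force=60)

```text
time_s: 1.1
tcp_pos: [0.4687, -0.337, 0.2187]
eef_rot: [180.0, -0.0, -121.3]
contact_force: [1.3, -1.0, 0.4]
gripper_width: 0.0879
gripper_force: 0.0
```

Request:
jog_arm(deltas=[[[1,1,5.5,0,0.1],[1,1,5.5,0,0.1],[1,1,5.5,0,0.1],[1,1,5.5,0,0.1],[1,1,5.5,0,0.1],[1,1,5.5,0,0.1],[1,0,3,0,0.1],[1,0,0,0,0]]])

```text
time_s: 2.1
tcp_pos: [0.5277, 0.0233, 0.2185]
eef_rot: [180.0, 0.0, -81.2]
contact_force: [0.5, -0.6, 0.2]
gripper_width: 0.0878
gripper_force: 0.0
```

```bash
python3 - <<'E'
from h import *
import pickle
c=r.camera_info("wrist");i=r.capture("wrist");pickle.dump(c,open("w1.pkl","wb"));cv2.imwrite("pics/w1.png",i)
print(c)
E
```

```text
{'fx': 325.19226210127806, 'fy': 325.19226210127806, 'cx': 276.8746996834595, 'cy': 208.06536135590648, 'view': array([[-9.88003828e-01, -1.54429061e-01,  3.17237564e-04,
         5.24368299e-01],
       [ 1.48262158e-01, -9.49120045e-01, -2.77829937e-01,
        -2.18729540e-02],
       [ 4.32061128e-02, -2.74450007e-01,  9.60630223e-01,
        -4.07382647e-01],
       [ 0.00000000e+00,  0.00000000e+00,  0.00000000e+00,
         1.00000000e+00]])}
```

View pics/w1.png

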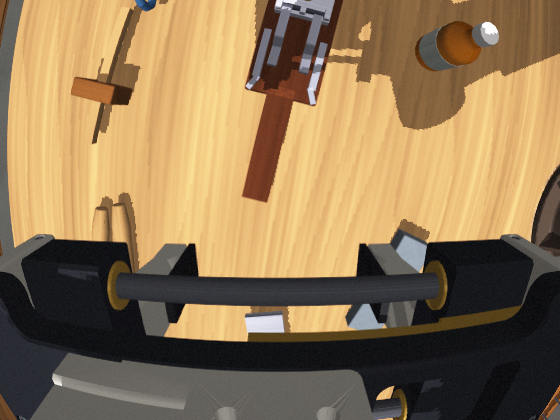

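The wrist view shows the tongue end near (255,200), the bed front corners at about (246,90)/(314,105), and the carriage at the top edge. I'll enlarge it.

```bash
python3 - <<'E'
import cv2
i=cv2.imread("pics/w1.png")
cv2.imwrite("pics/w1c.png",cv2.resize(i[0:120,230:360],None,fx=5,fy=5,interpolation=cv2.INTER_CUBIC))
# tongue end separately, pasted
import numpy as np
a=cv2.imread("pics/w1c.png");b=cv2.resize(i[175:207,235:277],None,fx=3.6,fy=3.6,interpolation=cv2.INTER_CUBIC)
o=np.zeros((600,800,3),np.uint8);o[:600,:650]=a;o[:b.shape[0],650:800]=b[:,:150];cv2.imwrite("pics/w1d.png",o);print(b.shape)
E
```

```text
(115, 151, 3)
```

View pics/w1d.png

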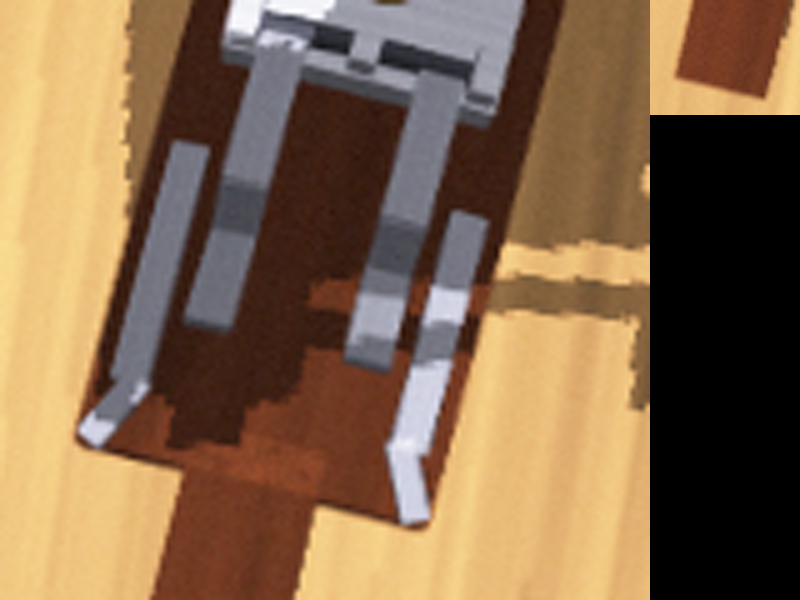

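```bash
cat >> h.py <<'E'
def projw(c,P):
    q=np.c_[P,np.ones(len(P))]@c["view"].T
    v=np.c_[q[:,0],-q[:,1],-q[:,2]];rr=np.hypot(v[:,0],v[:,1]);t=np.arctan2(rr,v[:,2])
    return np.c_[c["cx"]+c["fx"]*t*v[:,0]/rr,c["cy"]+c["fy"]*t*v[:,1]/rr]
E
python3 - <<'E'
from h import *
import pickle
c=pickle.load(open("w1.pkl","rb"));print("cam",-c["view"][:3,:3].T@c["view"][:3,3])
g=lambda q:(np.array(q)+.5)/5-.5+[230,0]
t=(np.array([(27,77),(116,99)])+.5)/3.6-.5+[235,175]
uv=np.r_[t,g([(183,470),(313,505),(80,437),(427,525),(222,62),(490,125)])]
def f(p,full=False):
    M=[(-.115,.015,.025),(-.115,-.015,.025),(.005,.015,.025),(.005,-.015,.025),(.005,.04,.025),(.005,-.04,.025),(p[3],.03,.025),(p[3],-.03,.025)]
    e=projw(c,place(p,M))-uv
    return e if full else e.ravel()
s=least_squares(f,[.539,-.0697,-1.6586,.09],loss="soft_l1")
print(s.x,np.degrees(s.x[2]),f(s.x,True).round(2).tolist())
s2=least_squares(lambda p:f([*p,s.x[3]],True)[:6].ravel(),s.x[:3]);print("without carriage",s2.x,np.degrees(s2.x[2]))
E
```

```text
cam [ 0.53892224 -0.05158853  0.38510077]
[ 0.53944702 -0.06957916 -1.66192138  0.09825061] -95.22108093855167 [[-0.55, 0.2], [0.14, 0.22], [0.39, -0.81], [1.12, -1.18], [-1.23, 0.68], [0.39, 0.69], [0.14, -0.46], [-0.63, 0.33]]
without carriage [ 0.53951752 -0.0695225  -1.66106604] -95.1720735217047
```

Request:
jog_arm(deltas=[[[1,-0.8,6,0,0.02],[1,-0.8,6,0,0.02],[1,-0.8,6,-2,0.02],[1,-0.8,6,-3,0.02],[1,-0.84,5.9,-3,0.014],[1,0,0,-3,0],[1,0,0,-3,0],[1,0,0,0,0]]])

```text
time_s: 3.15
tcp_pos: [0.4878, 0.3088, 0.0811]
eef_rot: [179.7, -0.2, -76.1]
contact_force: [0.4, 0.4, 0.1]
gripper_width: 0.0877
gripper_force: 0.0
```

Request:
jog_arm(deltas=[[[1,0,1.3,0,0.005],[1,0,0,-2,0],[1,0,0,-2,0],[1,0,0,-1.5,0],[1,0,0,0,0]]])

```text
time_s: 3.78
tcp_pos: [0.4887, 0.324, 0.0282]
eef_rot: [180.0, -0.0, -75.7]
contact_force: [0.4, 0.0, 0.2]
gripper_width: 0.0879
gripper_force: 0.0
```

Request:
jog_arm(deltas=[[[-1,0,0,0,0],[-1,0,0,0,0],[-1,0,0,0,0],[-1,0,0,0,0],[-1,0,0,0,0],[-1,0,0,0,0],[-1,0,0,0,0],[-1,0,0,0,0]]], force=60)

```text
time_s: 4.78
tcp_pos: [0.4887, 0.324, 0.0283]
eef_rot: [180.0, -0.0, -75.7]
contact_force: [0.1, -0.1, -0.7]
gripper_width: 0.013
gripper_force: 0.0
```

```bash
python3 - <<'E'
from h import *
print(r.get_state())
a=r.capture("scene")[100:260,200:420];b=r.capture("top")[160:330,60:260]
o=np.zeros((600,800,3),np.uint8)
a=cv2.resize(a,(440,320));b=cv2.resize(b,None,fx=3,fy=3) 
o[:320,:440]=a[:320];o[:510,440:800]=b[:510,100:460];cv2.imwrite("pics/g1.png",o)
E
```

```text
{'time_s': 4.775, 'joints': array([ 5.26359377e+01,  2.31593255e+01, -2.36185070e+01, -1.05875750e-03,
       -4.32274976e+01, -3.83707754e+01]), 'qd': array([ 0.06108442, -0.03119667,  0.07925541, -0.03806532, -0.01055435,
        0.04420127]), 'joint_torque': array([ 2.78677981e-04, -5.37241066e+01,  2.13251889e+01,  5.09777963e+00,
       -2.09818647e-02, -1.20474224e-04]), 'tcp_pos': array([0.48867903, 0.32396119, 0.02834945]), 'eef_rot': array([ 1.79995371e+02, -2.74015748e-03, -7.57356091e+01]), 'contact_force': array([ 0.09831384, -0.0890252 , -0.72832919]), 'moment': array([ 0.03706141,  0.12197734, -0.0082896 ]), 'gripper_force': 0.0, 'gripper_width': 0.012962778121041569}
```

View pics/g1.png

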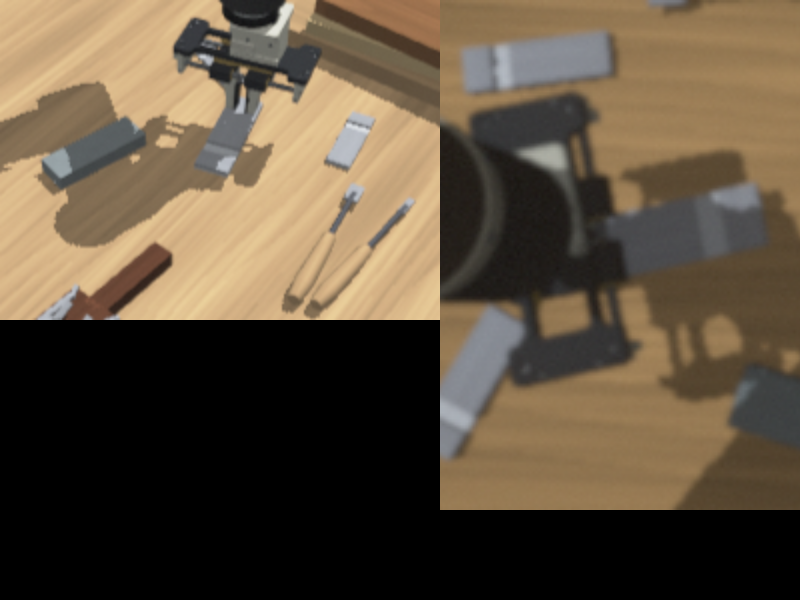

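```bash
python3 - <<'E'
from h import *
print(r.tip_extent,r.get_state()["gripper_width"])
a=r.capture("scene")[100:200,270:370];b=r.capture("wrist")[200:420,60:500]
o=np.zeros((600,800,3),np.uint8)
o[:400,:400]=cv2.resize(a,(400,400),interpolation=cv2.INTER_CUBIC);o[400:600,:400]=cv2.resize(b,(400,200),interpolation=cv2.INTER_AREA)
b=r.capture("wrist")[200:400,180:380];o[:400,400:]=cv2.resize(b,(400,400));cv2.imwrite("pics/g2.png",o)
E
```

```text
0.019 0.005218507749600012
```

View pics/g2.png

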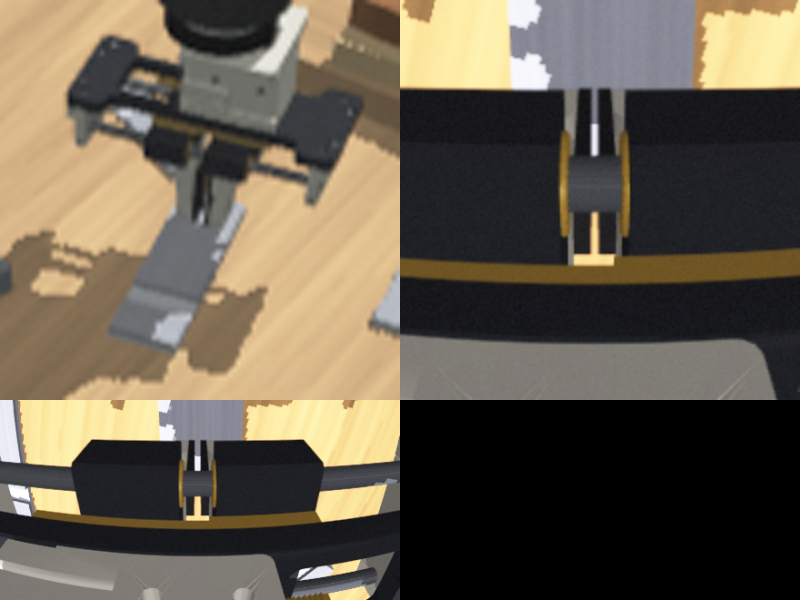

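```bash
python3 - <<'E'
from h import *
c=r.camera_info("scene");p=r.get_state()["tcp_pos"]
pl=[.49892,.27667,-1.32259]
P=np.r_[[[p[0],p[1],z] for z in(.009,.028,.047,.075,.1)],place(pl,[(-.08,.025,.028),(-.08,-.025,.028),(.08,.025,.028),(.08,-.025,.028)])]
print(((proj(c,P)-[270,100])*4).round().tolist())
t=r.camera_info("top");print("top g1 px",((proj(t,P)-[60,160])*3+[340,0]).round().tolist())
c=r.camera_info("wrist");print("wrist crop",((projw(c,P)-[180,200])*2+[400,0]).round().tolist())
E
```

```text
[[199.0, 243.0], [201.0, 224.0], [202.0, 204.0], [205.0, 174.0], [207.0, 147.0], [244.0, 206.0], [181.0, 189.0], [172.0, 346.0], [105.0, 327.0]]
top g1 px [[606.0, 247.0], [598.0, 245.0], [591.0, 244.0], [579.0, 242.0], [567.0, 240.0], [553.0, 225.0], [564.0, 288.0], [755.0, 182.0], [767.0, 243.0]]
wrist crop [[592.0, 85.0], [592.0, 110.0], [591.0, 141.0], [591.0, 199.0], [590.0, 271.0], [515.0, 203.0], [680.0, 204.0], [501.0, -363.0], [697.0, -363.0]]
```

The picture shows the fingertips at the height of the plate's top, although the reported TCP z puts them at 9 mm. So the fingers closed above the plate. The plate has not moved. I'll feel for its top with the closed fingers to get the real tip height.

Request:
jog_arm(deltas=[[[-1,0,0,-0.1,0],[-1,0,0,0,0]]], force=5)

```text
time_s: 5.28
tcp_pos: [0.4887, 0.324, 0.0273]
eef_rot: [180.0, -0.0, -75.7]
contact_force: [-0.4, 1.2, 0.8]
gripper_width: 0.0008
gripper_force: 0.0
```

Request:
jog_arm(deltas=[[[-1,0,0,-0.1,0],[-1,0,0,0,0]]])

```text
time_s: 5.52
tcp_pos: [0.4887, 0.324, 0.0263]
eef_rot: [180.0, -0.0, -75.7]
contact_force: [-0.9, -0.3, -0.5]
gripper_width: 0.0008
gripper_force: 0.0
```

Request:
jog_arm(deltas=[[[-1,0,0,-0.1,0],[-1,0,0,0,0]]])

```text
time_s: 5.78
tcp_pos: [0.4887, 0.3239, 0.0253]
eef_rot: [180.0, -0.0, -75.7]
contact_force: [0.5, 1.2, 0.2]
gripper_width: 0.0006
gripper_force: 0.0
```

Request:
jog_arm(deltas=[[[-1,0,0,-0.1,0],[-1,0,0,0,0]]])

```text
time_s: 6.02
tcp_pos: [0.4886, 0.3239, 0.0243]
eef_rot: [180.0, -0.0, -75.7]
contact_force: [-0.2, 0.5, 0.3]
gripper_width: 0.0004
gripper_force: 0.0
```

Request:
jog_arm(deltas=[[[-1,0,0,-0.1,0],[-1,0,0,0,0]]])

```text
time_s: 6.28
tcp_pos: [0.4886, 0.324, 0.0233]
eef_rot: [180.0, -0.0, -75.7]
contact_force: [0.7, 0.3, 0.2]
gripper_width: 0.0006
gripper_force: 0.0
```

Request:
jog_arm(deltas=[[[-1,0,0,-0.15,0],[-1,0,0,0,0]]])

```text
time_s: 6.52
tcp_pos: [0.4886, 0.3239, 0.0217]
eef_rot: [180.0, -0.0, -75.7]
contact_force: [0.8, 0.5, -0.2]
gripper_width: 0.0002
gripper_force: 0.0
```

Request:
jog_arm(deltas=[[[-1,0,0,-0.15,0],[-1,0,0,0,0]]])

```text
time_s: 6.78
tcp_pos: [0.4888, 0.3241, 0.0207]
eef_rot: [-180.0, 0.0, -75.7]
contact_force: [-1.2, 0.5, 2.5]
gripper_width: 0.0004
gripper_force: 1.6
```

```bash
python3 - <<'E'
from h import *
pl=[.49892,.27667,-1.32259]
s=r.get_state();print(s["tcp_pos"],s["contact_force"])
c=r.camera_info("wrist");i=r.capture("wrist")
P=place(pl,[(x,y,.028) for x in(-.02,0,.03,.049,.029,.08) for y in(.025,-.025)])
print(projw(c,P).round().tolist())
print("tip",projw(c,[[*s["tcp_pos"][:2],s["tcp_pos"][2]-.019]]))
t=r.capture("scene")[120:190,280:370]
o=np.zeros((600,800,3),np.uint8);o[:420,:540]=cv2.resize(t,None,fx=6,fy=6,interpolation=cv2.INTER_CUBIC)
w=cv2.resize(i[0:260,180:380],(260,338));o[:338,540:]=w;cv2.imwrite("pics/g3.png",o)
c=r.camera_info("scene")
P=[[*s["tcp_pos"][:2],z] for z in(.009,.028,.033,.038)]
print("scene g3",((proj(c,P)-[280,120])*6).round().tolist())
E
```

```text
[0.48877617 0.32408192 0.02065922] [-1.20142833  0.45097571  2.51317543]
[[231.0, 210.0], [328.0, 210.0], [230.0, 172.0], [330.0, 172.0], [228.0, 112.0], [331.0, 112.0], [228.0, 73.0], [331.0, 74.0], [228.0, 114.0], [331.0, 114.0], [229.0, 14.0], [331.0, 14.0]]
tip [[275.9764577 242.4659652]]
scene g3 [[238.0, 245.0], [241.0, 216.0], [242.0, 208.0], [242.0, 200.0]]
```

View pics/g3.png

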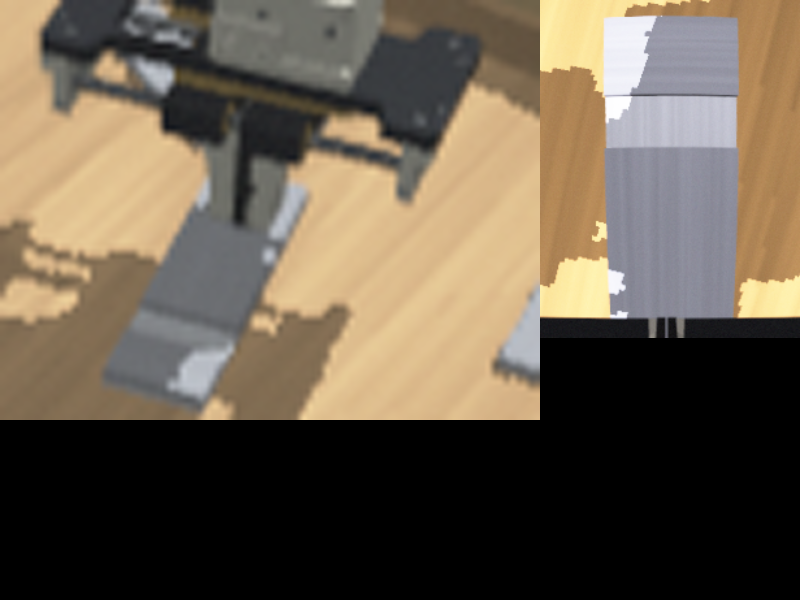

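Contact came at reported z = 0.0207, so the fingertips are really about 7 mm above the reported TCP, not 19 mm below it. The wrist and scene views both fit this, with the plate top at 0.028. I'll raise, open and go down in checked steps to reported z of about 0.002, which puts the real tips at about 9 mm.

Request:
jog_arm(deltas=[[[-1,0,0,1.5,0],[1,0,0,0,0],[1,0,0,0,0],[1,0,0,0,0],[1,0,0,0,0],[1,0,0,0,0],[1,0,0,0,0],[1,0,0,0,0]]], force=60)

```text
time_s: 7.88
tcp_pos: [0.4887, 0.324, 0.0354]
eef_rot: [180.0, -0.0, -75.7]
contact_force: [-0.0, 0.8, -0.7]
gripper_width: 0.0651
gripper_force: 0.0
```

Request:
jog_arm(deltas=[[[1,0,0,-0.6,0],[1,0,0,-0.5,0],[1,0,0,-0.3,0],[1,0,0,-0.3,0],[1,0,0,0,0]]])

```text
time_s: 8.5
tcp_pos: [0.4886, 0.3239, 0.0181]
eef_rot: [180.0, -0.0, -75.7]
contact_force: [-0.3, -0.0, -0.4]
gripper_width: 0.0876
gripper_force: 0.0
```

Request:
jog_arm(deltas=[[[1,0,0,-0.3,0],[1,0,0,-0.3,0],[1,0,0,0,0]]])

```text
time_s: 8.88
tcp_pos: [0.4886, 0.3238, 0.0121]
eef_rot: [180.0, -0.0, -75.7]
contact_force: [0.3, 0.7, -0.3]
gripper_width: 0.0877
gripper_force: 0.0
```

Request:
jog_arm(deltas=[[[1,0,0,-0.3,0],[1,0,0,-0.3,0],[1,0,0,0,0]]])

```text
time_s: 9.25
tcp_pos: [0.4885, 0.3238, 0.0061]
eef_rot: [180.0, -0.0, -75.7]
contact_force: [0.3, 0.2, 0.1]
gripper_width: 0.0873
gripper_force: 0.0
```

Request:
jog_arm(deltas=[[[1,0,0,-0.2,0],[1,0,0,-0.2,0],[1,0,0,0,0]]])

```text
time_s: 9.62
tcp_pos: [0.4886, 0.3239, 0.0022]
eef_rot: [180.0, -0.0, -75.7]
contact_force: [0.6, 0.3, 1.1]
gripper_width: 0.0876
gripper_force: 0.0
```

Request:
jog_arm(deltas=[[[-1,0,0,0,0],[-1,0,0,0,0],[-1,0,0,0,0],[-1,0,0,0,0],[-1,0,0,0,0],[-1,0,0,0,0]]], force=20)

```text
time_s: 10.38
tcp_pos: [0.4886, 0.324, 0.0024]
eef_rot: [180.0, -0.0, -75.7]
contact_force: [-1.3, -0.4, 0.5]
gripper_width: 0.05
gripper_force: 20.0
```

Request:
jog_arm(deltas=[[[-1,0,0,0,0],[-1,0,0,0,0],[-1,0,0,0.5,0],[-1,0,0,1.5,0],[-1,0,0,2,0],[-1,0,0,2,0],[-1,0,0,2,0],[-1,0,0,0,0]]], force=60)

```text
time_s: 11.38
tcp_pos: [0.4897, 0.3251, 0.0848]
eef_rot: [-179.8, 0.1, -75.7]
contact_force: [0.3, 0.2, -2.5]
gripper_width: 0.0495
gripper_force: 59.9
```

Request:
jog_arm(deltas=[[[-1,0.9,-4,0,-0.05],[-1,0.9,-4,0,-0.05],[-1,0.9,-4,0,-0.05],[-1,0.9,-4,0,-0.05],[-1,0.9,-4,0,-0.05],[-1,0.9,-4,0,-0.05],[-1,0.78,-3,0,-0.039],[-1,0,0,0,0]]])

```text
time_s: 12.38
tcp_pos: [0.5501, 0.0519, 0.0816]
eef_rot: [179.9, -0.0, -95.4]
contact_force: [-0.8, -0.3, -1.9]
gripper_width: 0.0495
gripper_force: 59.9
```

Request:
jog_arm(deltas=[[[-1,0.03,0.14,-2,0.004],[-1,0,0,-2,0],[-1,0,0,-1.5,0],[-1,0,0,-0.7,0],[-1,0,0,-0.6,0],[-1,0,0,0,0],[-1,0,0,0,0]]])

```text
time_s: 13.25
tcp_pos: [0.5512, 0.0556, 0.0149]
eef_rot: [-180.0, 0.0, -94.9]
contact_force: [0.5, 0.3, -2.1]
gripper_width: 0.0489
gripper_force: 59.9
```

```bash
python3 - <<'E'
from h import *
s=r.get_state();p=s["tcp_pos"];y=np.radians(s["eef_rot"][2]);print(p,s["eef_rot"],s["contact_force"])
g=[p[0],p[1],y];H=[.5393,-.0696,np.radians(-95.15)]
ct=r.camera_info("top");T=r.capture("top");cw=r.camera_info("wrist");W=r.capture("wrist")
zt=p[2]+.0256
pts=place(g,[(.1284,.025,zt),(.1284,-.025,zt),(.0974,.025,zt),(.0974,-.025,zt)])
hp=place(H,[(.005,.04,.025),(.005,-.04,.025),(.16,.04,.025),(.16,-.04,.025)])
def draw(im,uv,o,s,col):
    for q in uv:
        q=((q-o+.5)*s).astype(int);cv2.drawMarker(im,tuple(map(int,q)),col,cv2.MARKER_CROSS,9,1)
t=cv2.resize(T[200:262,265:390],None,fx=6,fy=6,interpolation=cv2.INTER_CUBIC)
draw(t,proj(ct,pts),[265,200],6,(0,0,255));draw(t,proj(ct,hp),[265,200],6,(0,255,0))
w=W[0:260,180:400];w=cv2.resize(w,(190*2,225))if 0 else cv2.resize(w,None,fx=.86*1,fy=.86) if 0 else w
w=W[10:235,150:410].copy();w=cv2.resize(w,None,fx=1,fy=1)
draw(w,projw(cw,pts),[150,10],1,(0,0,255));draw(w,projw(cw,hp),[150,10],1,(0,255,0))
o=np.zeros((600,800,3),np.uint8);o[:372,:750]=t;o[372:597,:260]=w
w2=cv2.resize(W[40:120,190:370],None,fx=2.8,fy=2.8,interpolation=cv2.INTER_CUBIC);draw(w2,projw(cw,pts),[190,40],2.8,(0,0,255))
o[374:374+224,280:280+504]=w2;cv2.imwrite("pics/p1.png",o)
print("lead in holder",(pts[:,:2]-H[:2])@np.array([[np.cos(H[2]),-np.sin(H[2])],[np.sin(H[2]),np.cos(H[2])]]))
E
```

```text
[0.5511777  0.05556951 0.01488844] [-1.79953862e+02  2.19317695e-02 -9.49215087e+01] [ 0.49459312  0.34123239 -2.10754492]
lead in holder [[ 0.00256888  0.02610595]
 [ 0.00276828 -0.02389365]
 [-0.02843087  0.02598233]
 [-0.02823148 -0.02401728]]
```

View pics/p1.png

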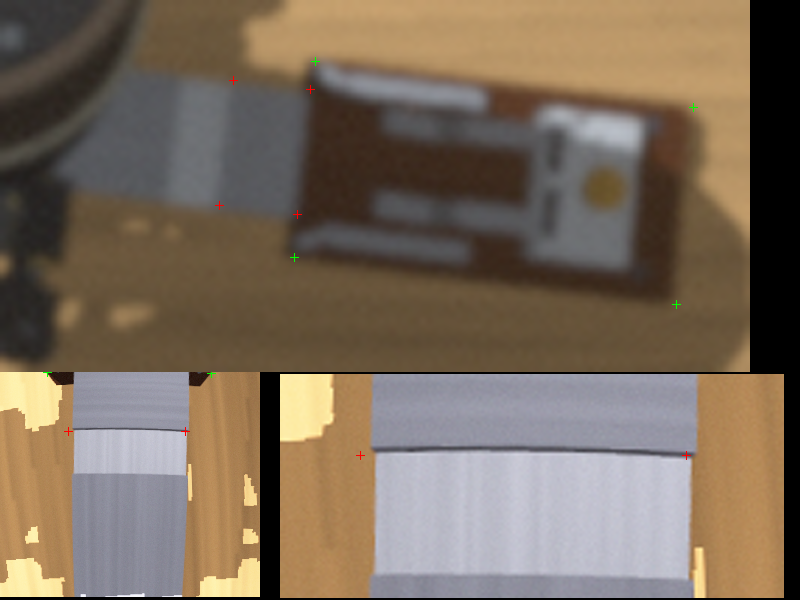

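The plate's leading end, at (310,90)/(297,215) in the crop, sits centred at the mouth between the rails. Their inner edges put the centre line at about y = 155, against 152.5 for the plate before parallax correction. The lead edge is at holder x of about 3 mm, short of the clips. Next I'll feel for the bed.

Request:
jog_arm(deltas=[[[-1,0,0,-0.3,-0.003],[-1,0,0,0,0]]])

```text
time_s: 13.6
tcp_pos: [0.5506, 0.0553, 0.0112]
eef_rot: [180.0, -0.0, -95.1]
contact_force: [-0.2, 0.6, -1.0]
gripper_width: 0.049
gripper_force: 59.9
```

Request:
jog_arm(deltas=[[[-1,0,0,-0.1,0],[-1,0,0,0,0]]])

```text
time_s: 13.85
tcp_pos: [0.5508, 0.0554, 0.0103]
eef_rot: [180.0, -0.0, -95.1]
contact_force: [0.7, -0.9, -2.4]
gripper_width: 0.0493
gripper_force: 59.9
```

Request:
jog_arm(deltas=[[[-1,0,0,-0.1,0],[-1,0,0,0,0]]])

```text
time_s: 14.1
tcp_pos: [0.5509, 0.0554, 0.0095]
eef_rot: [-180.0, 0.0, -95.1]
contact_force: [-0.3, 0.4, -1.3]
gripper_width: 0.049
gripper_force: 59.9
```

Request:
jog_arm(deltas=[[[-1,0,0,-0.05,0],[-1,0,0,0,0]]])

```text
time_s: 14.35
tcp_pos: [0.5509, 0.0555, 0.0094]
eef_rot: [-180.0, 0.0, -95.1]
contact_force: [-2.3, 0.6, 4.4]
gripper_width: 0.0494
gripper_force: 60.0
```

Request:
jog_arm(deltas=[[[-1,0,0,-0.05,0],[-1,0,0,0,0]]])

```text
time_s: 14.6
tcp_pos: [0.5509, 0.0555, 0.0093]
eef_rot: [-180.0, 0.0, -95.1]
contact_force: [-3.6, 0.1, 9.3]
gripper_width: 0.0494
gripper_force: 60.0
```

Request:
jog_arm(deltas=[[[-1,0,0,-0.05,0],[-1,0,0,0,0]]])

```text
time_s: 14.85
tcp_pos: [0.5509, 0.0555, 0.0092]
eef_rot: [-180.0, 0.0, -95.1]
contact_force: [-6.0, 1.1, 13.8]
gripper_width: 0.0493
gripper_force: 60.0
```

The bed is felt at z = 0.0094, as predicted. I'll ease off to a light touch and slide in gently.

Request:
jog_arm(deltas=[[[-1,0,0,0.1,0],[-1,0,0,0,0]]])

```text
time_s: 15.1
tcp_pos: [0.5509, 0.0554, 0.0093]
eef_rot: [-180.0, 0.0, -95.1]
contact_force: [-4.0, 0.3, 7.4]
gripper_width: 0.0493
gripper_force: 60.0
```

Request:
jog_arm(deltas=[[[-1,-0.027,-0.3,0,0],[-1,-0.027,-0.3,0,0],[-1,-0.027,-0.3,0,0],[-1,0,0,0,0]]])

```text
time_s: 15.6
tcp_pos: [0.551, 0.0466, 0.0094]
eef_rot: [-179.9, 0.0, -95.1]
contact_force: [1.1, 1.9, 5.0]
gripper_width: 0.0492
gripper_force: 59.9
```

Request:
jog_arm(deltas=[[[-1,-0.036,-0.4,0,0],[-1,-0.036,-0.4,0,0],[-1,-0.036,-0.4,0,0],[-1,-0.036,-0.4,0,0],[-1,0,0,0,0]]])

```text
time_s: 16.23
tcp_pos: [0.5496, 0.0304, 0.0094]
eef_rot: [-179.9, 0.0, -95.1]
contact_force: [1.1, 1.0, 5.4]
gripper_width: 0.049
gripper_force: 59.9
```

Request:
jog_arm(deltas=[[[-1,-0.036,-0.4,0,0],[-1,-0.036,-0.4,0,0],[-1,-0.036,-0.4,0,0],[-1,0,0,0,0]]])

```text
time_s: 16.73
tcp_pos: [0.5485, 0.0184, 0.0094]
eef_rot: [-179.9, 0.0, -95.1]
contact_force: [1.2, 1.3, 6.2]
gripper_width: 0.0494
gripper_force: 59.9
```

Request:
jog_arm(deltas=[[[-1,-0.027,-0.3,0,0],[-1,-0.027,-0.3,0,0],[-1,-0.027,-0.3,0,0],[-1,0,0,0,0]]])

```text
time_s: 17.23
tcp_pos: [0.5481, 0.0101, 0.0094]
eef_rot: [-179.9, 0.1, -95.1]
contact_force: [1.3, 5.3, 5.0]
gripper_width: 0.0494
gripper_force: 60.0
```

Request:
jog_arm(deltas=[[[-1,-0.018,-0.2,0,0],[-1,-0.018,-0.2,0,0],[-1,0,0,0,0]]])

```text
time_s: 17.6
tcp_pos: [0.548, 0.0066, 0.0094]
eef_rot: [-179.8, 0.1, -95.1]
contact_force: [1.1, 8.5, 4.0]
gripper_width: 0.0494
gripper_force: 60.0
```

Request:
jog_arm(deltas=[[[-1,-0.018,-0.2,0,0],[-1,-0.018,-0.2,0,0],[-1,0,0,0,0]]])

```text
time_s: 17.98
tcp_pos: [0.548, 0.0033, 0.0094]
eef_rot: [-179.8, 0.2, -95.1]
contact_force: [1.0, 12.4, 2.9]
gripper_width: 0.0491
gripper_force: 60.0
```

Request:
jog_arm(deltas=[[[-1,-0.018,-0.2,0,0],[-1,-0.018,-0.2,0,0],[-1,0,0,0,0]]])

```text
time_s: 18.35
tcp_pos: [0.5472, -0.0016, 0.0094]
eef_rot: [-179.8, 0.1, -95.1]
contact_force: [2.0, 7.1, 4.6]
gripper_width: 0.049
gripper_force: 59.9
```

Request:
jog_arm(deltas=[[[-1,-0.018,-0.2,0,0],[-1,-0.018,-0.2,0,0],[-1,0,0,0,0]]])

```text
time_s: 18.73
tcp_pos: [0.5467, -0.0058, 0.0094]
eef_rot: [-179.8, 0.1, -95.1]
contact_force: [1.2, 6.3, 4.8]
gripper_width: 0.0492
gripper_force: 60.0
```

Request:
jog_arm(deltas=[[[-1,-0.018,-0.2,0,0],[-1,-0.018,-0.2,0,0],[-1,0,0,0,0]]])

```text
time_s: 19.1
tcp_pos: [0.5464, -0.0098, 0.0094]
eef_rot: [-179.8, 0.1, -95.1]
contact_force: [1.0, 7.1, 4.8]
gripper_width: 0.0491
gripper_force: 60.0
```

Request:
jog_arm(deltas=[[[-1,-0.027,-0.3,0,0],[-1,-0.027,-0.3,0,0],[-1,-0.027,-0.3,0,0],[-1,-0.027,-0.3,0,0],[-1,0,0,0,0]]])

```text
time_s: 19.73
tcp_pos: [0.5452, -0.0219, 0.0094]
eef_rot: [-179.9, 0.1, -95.1]
contact_force: [1.5, 6.0, 4.9]
gripper_width: 0.0497
gripper_force: 60.0
```

Request:
jog_arm(deltas=[[[-1,-0.018,-0.2,0,0],[-1,-0.018,-0.2,0,0],[-1,0,0,0,0]]])

```text
time_s: 20.1
tcp_pos: [0.5449, -0.0258, 0.0094]
eef_rot: [-179.9, 0.1, -95.1]
contact_force: [1.7, 7.0, 4.9]
gripper_width: 0.0492
gripper_force: 60.0
```

Request:
jog_arm(deltas=[[[-1,-0.018,-0.2,0,0],[-1,-0.018,-0.2,0,0],[-1,0,0,0,0]]])

```text
time_s: 20.48
tcp_pos: [0.5443, -0.0302, 0.0094]
eef_rot: [-179.9, 0.0, -95.1]
contact_force: [1.2, 4.3, 5.9]
gripper_width: 0.0492
gripper_force: 60.0
```

Request:
jog_arm(deltas=[[[-1,-0.009,-0.1,0,0],[-1,-0.009,-0.1,0,0],[-1,0,0,0,0]]])

```text
time_s: 20.85
tcp_pos: [0.544, -0.0323, 0.0094]
eef_rot: [-179.9, 0.0, -95.1]
contact_force: [0.3, 5.0, 6.1]
gripper_width: 0.0492
gripper_force: 60.0
```

Request:
jog_arm(deltas=[[[-1,-0.009,-0.1,0,0],[-1,-0.009,-0.1,0,0],[-1,0,0,0,0]]])

```text
time_s: 21.22
tcp_pos: [0.5438, -0.0341, 0.0094]
eef_rot: [-179.9, 0.0, -95.1]
contact_force: [-0.0, 4.9, 6.2]
gripper_width: 0.0493
gripper_force: 60.0
```

Request:
jog_arm(deltas=[[[-1,-0.009,-0.1,0,0],[-1,0,0,0,0]]])

```text
time_s: 21.48
tcp_pos: [0.5438, -0.0349, 0.0094]
eef_rot: [-179.9, 0.1, -95.1]
contact_force: [0.1, 5.1, 5.2]
gripper_width: 0.049
gripper_force: 60.0
```

Request:
jog_arm(deltas=[[[-1,-0.009,-0.1,0,0],[-1,0,0,0,0]]])

```text
time_s: 21.72
tcp_pos: [0.5438, -0.0359, 0.0094]
eef_rot: [-179.9, 0.1, -95.1]
contact_force: [-0.4, 7.5, 5.9]
gripper_width: 0.0492
gripper_force: 60.0
```

Request:
jog_arm(deltas=[[[-1,-0.005,-0.05,0,0],[-1,0,0,0,0]]])

```text
time_s: 21.98
tcp_pos: [0.5438, -0.0363, 0.0094]
eef_rot: [-179.9, 0.1, -95.1]
contact_force: [1.1, 6.4, 5.8]
gripper_width: 0.0494
gripper_force: 60.0
```

Request:
jog_arm(deltas=[[[-1,-0.005,-0.05,0,0],[-1,0,0,0,0]]])

```text
time_s: 22.22
tcp_pos: [0.5437, -0.0368, 0.0094]
eef_rot: [-179.9, 0.1, -95.1]
contact_force: [0.5, 7.9, 6.1]
gripper_width: 0.0493
gripper_force: 60.0
```

Request:
jog_arm(deltas=[[[-1,-0.005,-0.05,0,0],[-1,0,0,0,0]]])

```text
time_s: 22.48
tcp_pos: [0.5437, -0.0373, 0.0094]
eef_rot: [-179.9, 0.1, -95.1]
contact_force: [0.2, 7.4, 5.8]
gripper_width: 0.0491
gripper_force: 60.0
```

Request:
jog_arm(deltas=[[[-1,-0.005,-0.05,0,0],[-1,-0.005,-0.05,0,0],[-1,0,0,0,0]]])

```text
time_s: 22.85
tcp_pos: [0.5436, -0.038, 0.0094]
eef_rot: [-179.9, 0.1, -95.1]
contact_force: [-0.2, 8.5, 5.5]
gripper_width: 0.0491
gripper_force: 60.0
```

Request:
jog_arm(deltas=[[[-1,-0.005,-0.05,0,0],[-1,-0.005,-0.05,0,0],[-1,0,0,0,0]]])

```text
time_s: 23.22
tcp_pos: [0.5436, -0.0381, 0.0094]
eef_rot: [-179.8, 0.1, -95.1]
contact_force: [-1.1, 15.3, 7.1]
gripper_width: 0.0494
gripper_force: 60.0
```

Request:
jog_arm(deltas=[[[-1,-0.005,-0.05,0,0],[-1,-0.005,-0.05,0,0],[-1,0,0,0,0]]])

```text
time_s: 23.6
tcp_pos: [0.5437, -0.0382, 0.0094]
eef_rot: [-179.8, 0.2, -95.1]
contact_force: [-2.1, 21.9, 7.8]
gripper_width: 0.049
gripper_force: 60.0
```

The stop is felt at y = -0.038: the force rose about 7 N for 1 mm commanded, with no motion. The snap came about 8 mm before it. I'll ease off, release and check.

Request:
jog_arm(deltas=[[[-1,0.014,0.15,0.03,0],[-1,0,0,0,0]]])

```text
time_s: 23.85
tcp_pos: [0.5434, -0.0381, 0.0094]
eef_rot: [-179.9, 0.1, -95.1]
contact_force: [-0.3, 11.7, 3.4]
gripper_width: 0.0493
gripper_force: 59.9
```

Request:
jog_arm(deltas=[[[1,0,0,0,0],[1,0,0,0,0],[1,0,0,0,0],[1,0,0,0,0],[1,0,0,0,0],[1,0,0,0,0],[1,0,0,0,0]]], force=20)

```text
time_s: 24.72
tcp_pos: [0.5422, -0.0396, 0.0092]
eef_rot: [-180.0, 0.0, -95.1]
contact_force: [-0.8, -0.4, 0.1]
gripper_width: 0.0879
gripper_force: 0.0
```

Request:
jog_arm(deltas=[[[1,0,0,0.5,0],[1,0,0,1,0],[1,0,0,2,0],[1,0,0,3,0],[1,0,0,4,0],[1,0,2,4,0],[1,0,4,3,0],[1,0,0,0,0]]])

```text
time_s: 25.72
tcp_pos: [0.5439, 0.0226, 0.188]
eef_rot: [-179.7, 0.1, -95.0]
contact_force: [-0.1, -0.1, -0.4]
gripper_width: 0.0875
gripper_force: 0.0
```

I've used my 10 picture views, so I'll check the seating numerically from a grey profile along the centre line.

```bash
python3 - <<'E'
from h import *
H=[.5393,-.0696,np.radians(-95.15)]
c=r.camera_info("wrist");i=cv2.cvtColor(r.capture("wrist"),cv2.COLOR_BGR2GRAY)
xs=np.arange(.03,.125,.001)
for y0 in(-.006,0,.006,.024,-.024):
    uv=projw(c,place(H,[(x,y0,.035) for x in xs])).astype(np.float32)
    print(y0,cv2.remap(i,uv[:,0].copy()[None],uv[:,1].copy()[None],cv2.INTER_LINEAR).ravel().tolist())
print(uv[0],uv[-1])
E
```

```text
-0.006 [119, 118, 188, 214, 212, 213, 213, 212, 197, 149, 123, 119, 119, 120, 119, 120, 131, 148, 155, 155, 155, 155, 155, 154, 154, 154, 156, 156, 155, 156, 155, 154, 155, 156, 151, 113, 74, 109, 116, 117, 116, 119, 122, 120, 117, 115, 113, 116, 118, 115, 116, 117, 118, 116, 115, 120, 119, 118, 119, 120, 120, 120, 118, 119, 118, 115, 113, 102, 109, 142, 154, 152, 131, 68, 0, 0, 0, 0, 0, 0, 0, 0, 0, 0, 0, 0, 0, 0, 0, 0, 0, 0, 0, 0, 0]
0 [112, 160, 197, 204, 205, 204, 204, 203, 185, 153, 138, 120, 112, 112, 113, 115, 128, 145, 153, 153, 153, 154, 154, 153, 154, 154, 154, 155, 156, 156, 155, 157, 157, 153, 154, 128, 70, 106, 116, 117, 115, 118, 120, 118, 117, 114, 114, 117, 118, 116, 117, 117, 117, 117, 117, 120, 121, 120, 121, 122, 120, 118, 119, 118, 118, 115, 115, 104, 108, 106, 85, 70, 88, 88, 0, 0, 0, 0, 0, 0, 0, 0, 0, 0, 0, 0, 0, 0, 0, 0, 0, 0, 0, 0, 0]
0.006 [109, 177, 201, 201, 201, 201, 202, 201, 201, 201, 136, 112, 112, 114, 113, 114, 125, 143, 151, 151, 151, 151, 151, 150, 150, 151, 153, 151, 151, 152, 152, 151, 151, 151, 151, 132, 66, 106, 116, 117, 116, 118, 121, 119, 116,
[... 426 characters left out ...]
 107, 104, 103, 102, 105, 106, 108, 103, 103, 104, 103, 103, 105, 109, 106, 105, 107, 104, 101, 102, 100, 100, 101, 100, 94, 107, 123, 94, 82, 81, 106, 24, 0, 0, 0, 0, 0, 0, 0, 0, 0, 0, 0, 0, 0, 0, 0, 0, 0, 0, 0, 0]
-0.024 [108, 153, 200, 199, 199, 199, 200, 195, 178, 165, 150, 122, 114, 113, 112, 114, 124, 139, 143, 143, 143, 143, 144, 145, 147, 145, 147, 149, 149, 153, 151, 151, 152, 151, 153, 97, 92, 107, 113, 115, 117, 117, 117, 118, 117, 113, 112, 117, 117, 119, 114, 117, 119, 117, 118, 121, 120, 119, 120, 121, 120, 121, 122, 120, 117, 117, 115, 100, 111, 128, 81, 73, 77, 118, 23, 0, 0, 0, 0, 0, 0, 0, 0, 0, 0, 0, 0, 0, 0, 0, 0, 0, 0, 0, 0]
[299.2341    69.500755] [299.10858  -18.258902]
```

The groove spans holder x of about 46–66 mm. The plate's end at about 97 mm runs straight into the carriage with no dark gap, and the two sides match. The noses, at about 57 mm, are mid-groove. I'm handing it in.

```bash
python3 -c "
from plant import r
print(r.close_job())"
```

```text
the job is handed in; nothing more can be done
None
```

I slid the plate in under both clips until I felt it reach the end stop, let go of it, and handed the job in. The push force and a final wrist-camera check both fit both clips having dropped into the groove; the hand-in returned no verdict.

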